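Quarter-turn the square drawer box round the corner post

TASK

Turn the square drawer box a quarter turn by pushing it round the fixed corner post, so that it ends lying flat on the niche floor, square against the left side of the white divider behind the post, with its drawer pull facing the front (the robot's side). Push it along the floor without lifting or tipping it, and leave the clear tumbler where it stands.

Things in the scene. Friction and masses are not known exactly. Their poses are not given: they have to be found in the camera images.
- caddy: square drawer box, closed, dark wood, 100 x 100 x 50 mm high, 0.25-0.5 kg, loose (not the oblong 100 x 170 mm one). Origin: centre of its underside, z up; its -x face has the pull. Starts 5-40 mm in front of the post, pull to the right, +x to the left; it overlaps the post by 3-19 mm, so pushing its near face 10-20 mm left of centre swings it clockwise; farther left it only spins in place
- caddy_pull (a point): the square box's drawer pull: a flat aluminium tab 36 mm wide, 10 mm high, standing 12 mm out from the box's -x face. This point is its centre, 56 mm from the box's centre axis, 30 mm above its underside; axes as the box's
- divider: fixed white post, 28 x 28 mm, 79 mm high, with a divider wall behind it, 45 mm high, 18 mm thick, ending 150 mm behind the post's front; left faces flush. Origin: floor, at the post's front left edge, about which the box turns. +x along the divider away from the robot, +y left, off its left face, z up; turned up to 13 degrees from world. Floor left of it is clear for 190 mm
- tumbler: clear plastic tumbler, 72 mm across the rim and 95 mm high, standing loose 270 to 320 mm left of the divider's left face. Origin: centre of its underside. Not to be touched
Not all that is in view belongs to the job. Leave any blue look-alike of the caddy alone.

How it is judged:
By the outcome, as a careful person would: the job done as asked, in the order asked, and still so for the second after the job is handed in, with the robot touching nothing.
It also fails if it takes over 40 s, if anything falls off the work surface, if the arm or the gripper's body presses on something with over 40 N, if the wrist force passes 120 N, or if a joint passes its speed limit or range.

ROBOT

A 7-joint arm with a two-finger parallel gripper is mounted at the origin on the work surface. World frame = base frame: x ahead of the robot, y to its left, z up, the work surface at z = 0. Lengths are in mm, angles in rad, forces in N, time in s.
With the tool pointing down it reaches from about 350 to 900 mm from the base axis. Payload 7.2 kg.
Tool frame: the origin (TCP) lies at the very end of the fingers, on their centre line; the grasp point (between the pads) lies 19 mm behind it; z points along the fingers, y is the direction in which the jaws open and shut (so a half turn about z gives the same grasp; the last joint's range is limited). The gripper opens to 88 mm and grips with 3 to 60 N. Pads are 20 mm wide; open, the fingers measure 115 mm over their backs; the gripper's body (75 mm by 178 mm) begins 61 mm behind the grasp point.
Start: joints at [1.194, 0.411, -0.013, 1.596, 0.006, 1.134, -0.082], TCP at [189.935, -595.444, 222.653] pointing down, gripper open.
Joint ranges: [-2.95, 2.95], [-0.29, 1.99], [-1.47, 1.44], [0.14, 2.54], [-1.03, 4.17], [0.13, 1.85], [-2.86, 2.86]. Speed limits (rad/s): [2.39, 2.39, 3.01, 3.01, 3.14, 3.14, 3.14].

INTERFACE

Orientations are given as a rotation vector (axis times angle).
In Python, from bench import r gives the robot as it stands. The module is installed in compiled form; this text tells all that it offers.
- The arm moves only by the shell command python3 -m jog 'ROWS' [FORCE]. ROWS is JSON, a list of rows, each a list of 5 numbers: the finger opening in mm, from 0 to 87.8, then the shift along the tool's x, y, z in mm, then the turn about the tool's z in rad. In form: [[gripper, dx, dy, dz, spin], ...]. A call has 1 to 20 rows; each row is the pose to reach, as a shift and turn from the pose commanded when the call began, along the tool's axes at that moment; what a row does not reach only later rows make up. A row lasts 1/10 s, in which the tool goes at most 50 mm and 8.59 degrees, less where a joint would pass 70% of its speed; a pose out of reach is approached as far as the arm can. A call with a gripper value outside its range is refused whole. The fingers move at their own pace and stop on an object; FORCE is the grip in N (left out, the last holds). Time passes only in rows, so rows that repeat a pose let the fingers close. It gives the time, the measured TCP pose, the force and the opening at its end, in the units of the state.
- r.read_state(): the state, without advancing time (a new reading comes with each control period).
- r.get_image(name): name is "scene" or "top" or "wrist"; returns a dict with "frame" (400x640x3 uint8, red, green, blue), "mtx" (3x3 intrinsics, pixels), "R" (3x3) and "t" (3): a world point X has camera coordinates R X + t. Camera axes: x right, y down, z forward; pixel columns grow to the right and rows downward; lengths in mm; the calibration is good to about 2 mm. A picture is of the moment at which its call begins. There is no depth.
- r.hand_in(): hands the job in, once; it reports no verdict.
Trained networks look in the newest picture that a camera, given by its name, has taken for a name from the list of things; names that differ only in an ending like _2 or _b are one class to them, and where a whole thing is asked for, a point or a joint stands for the part that bears it (a point fixed in the world has none). Each returns a list of dicts, best first, with "conf" (0 to 1); they miss things now and then, are a little off and sometimes report something else, mostly with a low value. They report only what shows in the picture. A call takes as long as a camera call. They do not tell look-alikes from the thing itself.
- r.search_frame(camera, name): "xyz" ([x, y, z] in mm, in world coordinates, good to about 4 mm: the middle of the surface that is visible of it).
- r.place_of(camera, name): "xyz" ([x, y, z] in mm, in world coordinates, good to about 4 mm: a listed point, or the origin of a listed thing).
The state is a dict: "time": time; "joints": joint angles; "joint_vel": joint speeds; "joint_torque": joint torques, N m; "eef_pos": TCP position; "orientation": TCP orientation; "contact_force": force on the tool from outside, world axes, zero at the start; "moment": the same for the moment, N m; "width": opening from 0.0 (shut) to 1.0 (fully open).
Only numpy, scipy, OpenCV 4.12 (cv2) and the standard library are available. Lean on these libraries where they do the work, as an engineer would, in place of code of your own. Each camera call takes 0.05 s, during which the arm holds its last target.

## Working session

There is one attempt and no reset: what is moved stays moved. The work goes in short steps, Python scripts to look and compute and a shell command to move; the robot and the scene stay as the last step left them, time stands still between calls to the robot, and variables do not carry over. Pictures are saved under pics/ and viewed, and the job is handed in when it is done.

```bash
mkdir -p pics; python3 - <<'E'
from bench import r
import cv2
for n in ["scene","top","wrist"]:
    im=r.get_image(n); cv2.imwrite(f"pics/a_{n}.png",im["frame"][:,:,::-1])
    print(n,(-im["R"].T@im["t"]).round())
    if n!="wrist":
        for k in ["caddy","caddy_pull","divider","tumbler"]:
            print(k,[(d["conf"],[round(v) for v in d["xyz"]]) for d in r.place_of(n,k)], [(d["conf"],[round(v) for v in d["xyz"]]) for d in r.search_frame(n,k)])
s=r.read_state();print(s)
E
```

```text
scene [1258.  198.  645.]
caddy [(0.88, [337, -108, 1]), (0.6, [479, 31, -2])] [(0.81, [360, -100, 50]), (0.62, [511, 30, 47])]
caddy_pull [(0.69, [486, -28, 28]), (0.6, [372, -145, 32])] [(0.93, [509, 30, 48]), (0.62, [353, -99, 48])]
divider [(0.74, [563, -1, 1])] [(0.87, [630, 2, 44])]
tumbler [(0.96, [632, 285, 0])] [(0.87, [651, 282, 64])]
top [429. 134. 757.]
caddy [(0.71, [475, 31, 3]), (0.59, [334, -106, -1])] [(0.6, [338, -104, 50]), (0.58, [474, 32, 51])]
caddy_pull [(0.87, [492, -24, 28]), (0.86, [378, -137, 26])] [(0.83, [476, 31, 48]), (0.68, [338, -102, 49])]
divider [(0.59, [565, -3, 0])] [(0.57, [621, 0, 46])]
tumbler [(0.85, [630, 281, -2])] [(0.56, [642, 293, 54]), (0.27, [479, 35, 49])]
wrist [ 265. -571.  385.]
{'time': 0.95, 'joints': array([ 1.19380212,  0.41108349, -0.01269609,  1.59621266,  0.00560229,
        1.13430907, -0.0821952 ]), 'joint_vel': array([ 0.00011197,  0.00191468,  0.00083496, -0.00185656,  0.00031507,
        0.00063724, -0.00035677]), 'joint_torque': array([-1.10968354e-03, -5.87748384e+01,  6.40023239e-01, -2.91393900e+01,
       -5.38431562e-02,  1.04918386e-02,  1.99180397e-05]), 'eef_pos': array([ 189.9277821 , -595.43697027,  222.65861387]), 'orientation': array([3.10419586e+00, 4.83142356e-01, 2.65235632e-06]), 'contact_force': array([ 0.54107817,  0.2630231 , -0.48929973]), 'moment': array([-0.0025276 ,  0.01624931,  0.01558548]), 'width': 1.002155178638065}
```

View pics/a_scene.png

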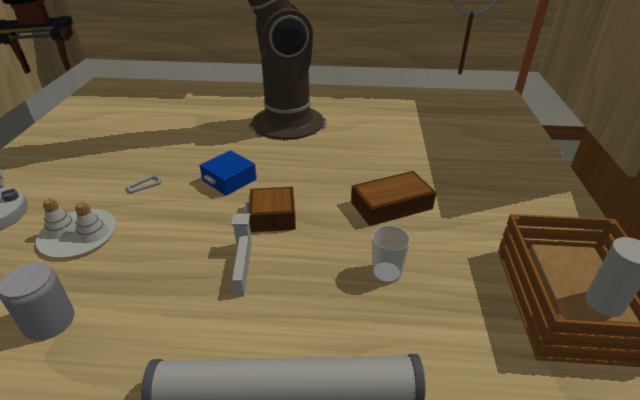

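View pics/a_top.png

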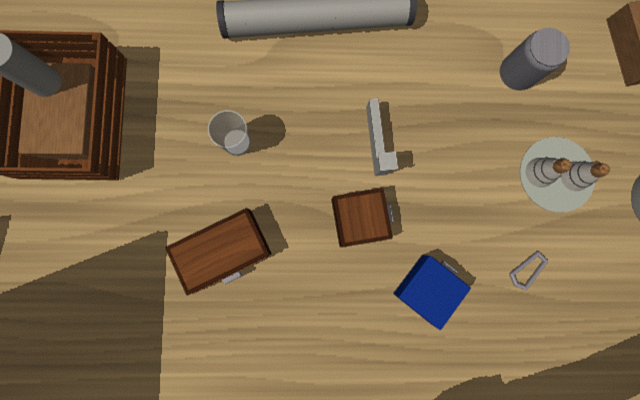

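The scene view shows the brown square box at about (270,208), with the white post and divider at (241,255), the blue look-alike at (228,172) and the oblong box at (393,197). In the top view the square box is at (363,217), the post at (385,165) and the tumbler at (230,132). Next I'll measure the box and divider corners precisely.

```bash
cat > h.py <<'E'
from bench import r
import cv2, numpy as np
def bp(im,uv,z):
    uv=np.asarray(uv,float).reshape(-1,2)
    R,t,K=im["R"],np.asarray(im["t"]).ravel(),im["mtx"]
    d=(R.T@np.linalg.inv(K)@np.c_[uv,np.ones(len(uv))].T).T
    c=-R.T@t
    s=(z-c[2])/d[:,2]
    return (c+d*s[:,None])[:,:2]
def proj(im,X):
    X=np.asarray(X,float).reshape(-1,3)
    return cv2.projectPoints(X,cv2.Rodrigues(im["R"])[0],np.asarray(im["t"],float),im["mtx"],None)[0].reshape(-1,2)
def zoom(im,x0,y0,w,h,f,name):
    cv2.imwrite(name,cv2.resize(im["frame"][y0:y0+h,x0:x0+w,::-1],None,fx=f,fy=f,interpolation=cv2.INTER_CUBIC))
def boxmask(im,c,rad=60):
    f=cv2.cvtColor(im["frame"],cv2.COLOR_RGB2HSV)
    return f
E
python3 - <<'E'
from h import *
im=r.get_image("top"); zoom(im,310,80,120,180,4,"pics/z1.png")
np.set_printoptions(suppress=True,precision=1)
print(im["mtx"])
E
```

```text
[[371.    0.  319.7]
 [  0.  371.  200.1]
 [  0.    0.    1. ]]
```

View pics/z1.png

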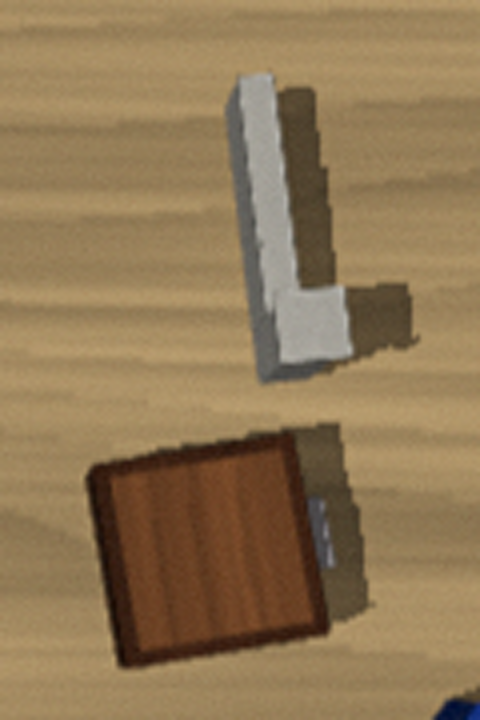

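```bash
cat >> h.py <<'E'
from scipy.optimize import minimize
def boxpts(x,y,a,zs=(0,50)):
    c,s=np.cos(a),np.sin(a)
    return np.array([[x+c*u-s*v,y+s*u+c*v,z] for z in zs for u,v in [(-50,-50),(50,-50),(50,50),(-50,50)]])
def fitbox(im,x,y,a):
    f=cv2.resize(im["frame"],None,fx=4,fy=4,interpolation=cv2.INTER_LINEAR).astype(int)
    red=(f[...,0]-f[...,2]); br=f.sum(2)
    hue=f[...,0]/(f[...,1]+1)
    m0=((hue>1.45)).astype(np.uint8)
    p=proj(im,[[x,y,25]])[0]*4
    roi=np.zeros_like(m0); cv2.circle(roi,tuple(int(v) for v in p),230,1,-1)
    m=m0*roi
    m=cv2.morphologyEx(m,cv2.MORPH_OPEN,np.ones((7,7)))
    n,l,st,ce=cv2.connectedComponentsWithStats(m)
    k=1+np.argmax(st[1:,4]); m=(l==k).astype(np.uint8)
    m=cv2.morphologyEx(m,cv2.MORPH_CLOSE,np.ones((15,15)))
    def cost(q):
        P=proj(im,boxpts(q[0],q[1],q[2]/50))*4+1.5
        h=cv2.convexHull(P.astype(np.float32))
        g=np.zeros_like(m); cv2.fillConvexPoly(g,np.round(h*16).astype(np.int32),1,shift=4)
        return (g!=m).sum()/m.sum()
    res=minimize(cost,[x,y,a*50],method="Nelder-Mead",options=dict(initial_simplex=[[x,y,a*50],[x+8,y,a*50],[x,y+8,a*50],[x,y,a*50+8]],xatol=.05,fatol=1e-4))
    return res.x[0],res.x[1],res.x[2]/50,res.fun,m
E
python3 - <<'E'
from h import *
np.set_printoptions(suppress=True,precision=2)
for n in ["top","scene"]:
    im=r.get_image(n)
    x,y,a,c,m=fitbox(im,477,31,1.75)
    print(n,x,y,np.degrees(a),c)
    if n=="top":
        q=lambda pts:np.array(pts)/4+[310,80]-0.375
        print("post top front-left, front-right, back-right",bp(im,q([(281,362),(352,355),(345,288)]),79))
        print("base front-left",bp(im,q([(263,382)]),0))
        print("wall top left-far, right far",bp(im,q([(239,76),(272,73)]),45), "base far", bp(im,q([(227,108)]),0))
    else: zoom(im,190,170,130,140,4,"pics/z2.png")
E
```

```text
top 477.085778137431 30.83387434209657 99.61726283277068 0.07339146050424139
post top front-left, front-right, back-right [[561.44   1.07]
 [565.15 -32.35]
 [597.08 -29.6 ]]
base front-left [[566.18  -4.93]]
wall top left-far, right far [[713.04  13.72]
 [714.9   -2.89]] base far [[713.26  12.65]]
scene 471.3435882442771 29.910545959612183 99.50299896055243 0.11434403542762248
```

View pics/z2.png

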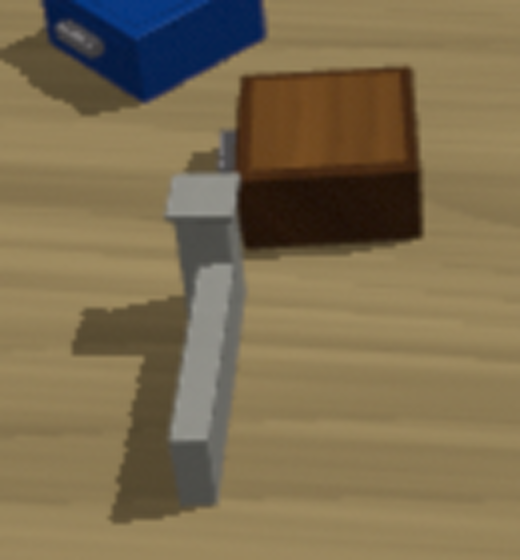

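```bash
cat >> h.py <<'E'
from scipy.spatial.transform import Rotation as Ro
def tool():
    s=r.read_state(); M=Ro.from_rotvec(s["orientation"]).as_matrix()
    return s,M,np.degrees(np.arctan2(M[1,0],M[0,0]))
def shift(p,yaw=None):
    s,M,a=tool()
    d=M.T@(np.array(p)-s["eef_pos"])
    sp=None if yaw is None else -np.radians((yaw-a+180)%360-180)
    return d.round(1),sp
# divider frame
P=np.array([564.,-2.]);TH=np.radians(6)
def d2w(x,y): 
    c,s=np.cos(TH),np.sin(TH); return P+[c*x-s*y,s*x+c*y]
def w2d(X,Y):
    c,s=np.cos(TH),np.sin(TH); v=np.array([X,Y])-P; return np.array([c*v[0]+s*v[1],-s*v[0]+c*v[1]])
def st():
    s,M,a=tool(); print("t",round(s["time"],2),"tcp",s["eef_pos"].round(1),"yaw",round(a,1),"F",s["contact_force"].round(1),"w",round(s["width"]*87.8,1),"div",w2d(*s["eef_pos"][:2]).round(1))
E
python3 - <<'E'
from h import *
st(); print(shift([400,-330,200]),shift([396,22,150],109.6))
E
```

```text
t 1.1 tcp [ 190.  -595.4  222.7] yaw 17.7 F [-0.6 -0.2  0.1] w 87.7 div [-434.  -551.1]
(array([ 280.8, -189. ,   22.7]), None) (array([ 384. , -525.6,   72.7]), np.float64(-1.6040605912351433))
```

```bash
python3 -m jog '[[50,280,-190,22,-0.8],[50,280,-190,22,-0.8],[50,280,-190,22,-0.8],[50,280,-190,22,-0.8],[50,280,-190,22,-0.8],[50,280,-190,22,-0.8],[50,384,-526,72,-1.6],[50,384,-526,72,-1.6],[50,384,-526,72,-1.6],[50,384,-526,72,-1.6],[50,384,-526,72,-1.6],[50,384,-526,72,-1.6],[50,384,-526,72,-1.6],[50,384,-526,72,-1.6],[50,384,-526,72,-1.6],[50,384,-526,72,-1.6],[50,384,-526,72,-1.6]]' 
python3 - <<'E'
from h import *
st(); print(shift([396,22,100],189.6))
E
```

```text
time: 2.8
eef_pos: [396.0, 21.2, 150.7]
orientation: [1.818, 2.562, -0.001]
contact_force: [0.3, 0.1, 0.3]
width: 0.57
t 2.8 tcp [396.   21.2 150.7] yaw 109.3 F [0.3 0.1 0.3] w 50.0 div [-164.7   40.6]
(array([ 0.8,  0.3, 50.7]), np.float64(-1.4017834463248644))
```

```bash
python3 -m jog '[[50,1,0,50,-1.4],[50,1,0,50,-1.4],[50,1,0,50,-1.4],[50,1,0,50,-1.4],[50,1,0,50,-1.4],[50,1,0,50,-1.4],[50,1,0,50,-1.4],[50,1,0,50,-1.4],[50,1,0,50,-1.4],[50,1,0,50,-1.4],[50,1,0,50,-1.4]]' 
python3 - <<'E'
from h import *
st(); print(shift([396,22,16],189.6))
im=r.get_image("scene"); zoom(im,170,100,200,200,3,"pics/b1.png")
im=r.get_image("wrist"); cv2.imwrite("pics/b2.png",im["frame"][:,:,::-1])
E
```

```text
time: 3.9
eef_pos: [395.7, 21.6, 100.6]
orientation: [0.258, -3.131, 0.001]
contact_force: [-0.3, -0.5, -0.2]
width: 0.566
t 3.9 tcp [395.7  21.6 100.6] yaw -170.6 F [-0.3 -0.5 -0.2] w 49.7 div [-164.9   41.1]
(array([-0.4,  0.4, 84.6]), np.float64(-0.003057362628098045))
```

View pics/b1.png

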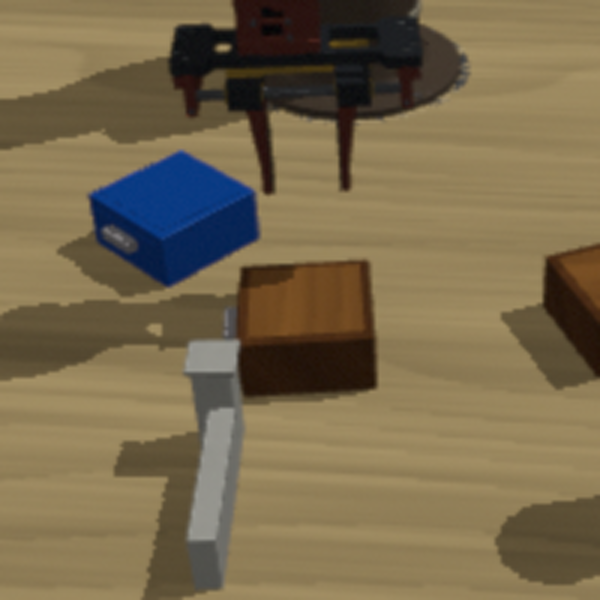

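View pics/b2.png

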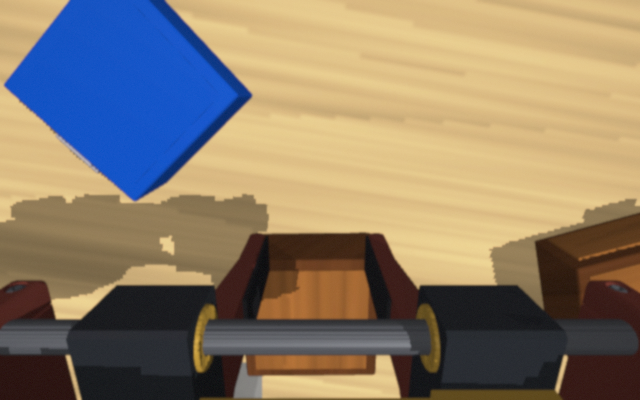

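The fingers hang square behind the box's near face, with their tips at about (268,190) and (345,188) in the scene crop. They are clear of the blue box, so I'll go down and push.

```bash
python3 -m jog '[[50,0,0,40,0],[50,0,0,75,0],[50,0,0,85,0],[50,0,0,85,0],[50,-8,0,85,0],[50,-13,0,85,0],[50,-18,0,85,0],[50,-23,0,85,0],[50,-28,0,85,0],[50,-33,0,85,0],[50,-38,0,85,0],[50,-38,0,85,0]]' 
python3 - <<'E'
from h import *
st()
im=r.get_image("top"); zoom(im,310,80,120,180,4,"pics/c1.png")
E
```

```text
time: 5.2
eef_pos: [434.2, 30.0, 15.7]
orientation: [-0.262, 3.129, 0.001]
contact_force: [-0.1, 0.3, 0.2]
width: 0.573
t 5.2 tcp [434.2  30.   15.7] yaw -170.4 F [-0.1  0.3  0.2] w 50.3 div [-125.7   45.4]
```

View pics/c1.png

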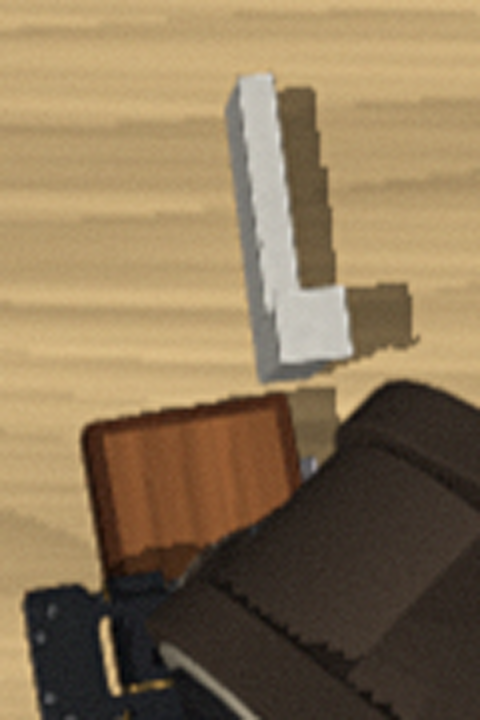

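```bash
python3 - <<'E'
from h import *
np.set_printoptions(suppress=True,precision=1)
im=r.get_image("top")
q=lambda pts:np.array(pts)/4+[310,80]-0.375
w=bp(im,q([(84,428),(288,394)]),50); print("far L,R",w,[w2d(*v) for v in w], np.degrees(np.arctan2(*(w[0]-w[1])[::-1])))
im=r.get_image("scene"); zoom(im,190,120,150,180,4,"pics/c2.png")
E
```

```text
far L,R [[533.7  91.2]
 [551.4  -7.9]] [array([-20.4,  95.9]), array([-13.2,  -4.5])] 100.12141044786799
```

View pics/c2.png

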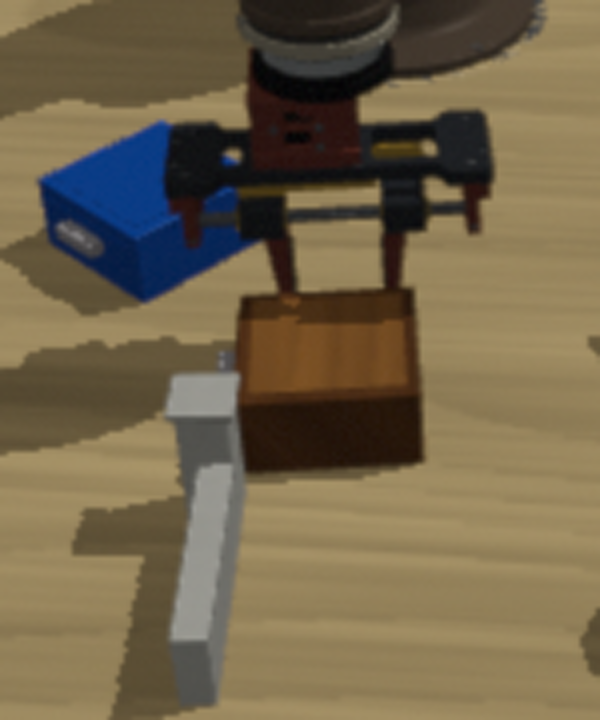

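```bash
python3 -m jog '[[50,-3,-1.3,0,0],[50,-6,-2.6,0,0],[50,-9,-3.9,0,0],[50,-11,-5,0,0],[50,-11,-5,0,0]]' 
python3 - <<'E'
from h import *
np.set_printoptions(suppress=True,precision=1)
st()
im=r.get_image("top"); zoom(im,310,100,120,120,6,"pics/d1.png")
E
```

```text
time: 5.85
eef_pos: [445.3, 26.4, 15.6]
orientation: [-0.262, 3.13, 0.0]
contact_force: [0.1, 0.4, -1.0]
width: 0.567
t 5.85 tcp [445.3  26.4  15.6] yaw -170.4 F [ 0.1  0.4 -1. ] w 49.8 div [-115.1   40.6]
```

View pics/d1.png

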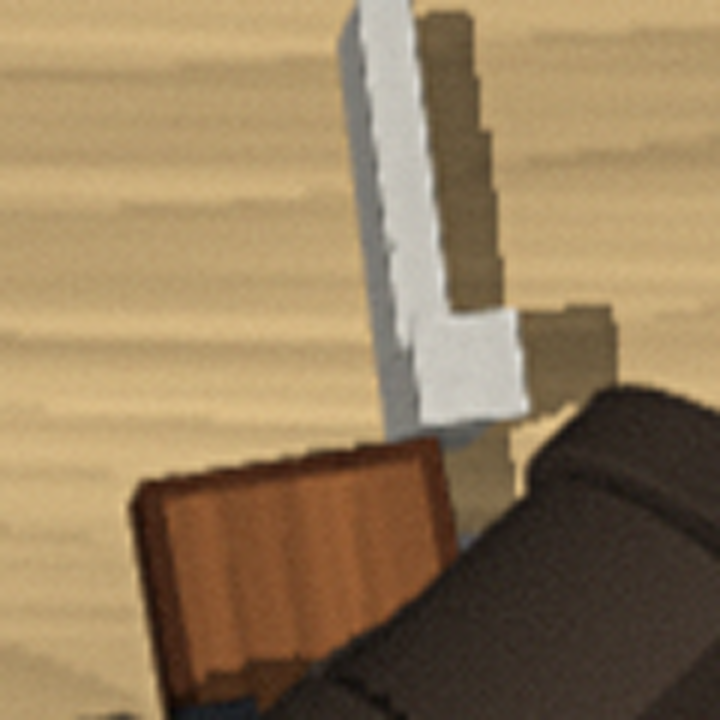

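```bash
python3 - <<'E'
from h import *
np.set_printoptions(suppress=True,precision=1)
im=r.get_image("top")
q=lambda pts:np.array(pts)/6+[310,100]-0.42
w=bp(im,q([(131,492),(438,437)]),50); print("far L,R",w,[w2d(*v) for v in w], np.degrees(np.arctan2(*(w[0]-w[1])[::-1])))
E
```

```text
far L,R [[543.5  89.7]
 [562.6  -9.9]] [array([-10.8,  93.4]), array([-2.2, -7.7])] 100.858324832227
```

```bash
cat >> h.py <<'E'
def arc(phi0s,D,e,z=16):
    s,M,a=tool()
    for k,ph in enumerate(phi0s):
        f=np.radians(ph); bx=np.array([np.cos(f),np.sin(f)]); n=np.array([-np.sin(f),np.cos(f)])
        dd=D[k] if hasattr(D,"__len__") else D
        ee=e[k] if hasattr(e,"__len__") else e
        v=bx*ee+n*dd
        w=d2w(*v); yaw=np.degrees(TH)+90+ph
        sh,sp=shift([w[0],w[1],z],yaw)
        print(ph,sh.round(1),round(sp,3))
E
python3 - <<'E'
from h import *
st(); arc([92,89,86,83,80,77,74,71,68,65,62],[111.2]+[110]*10,48)
E
```

```text
t 5.95 tcp [445.3  26.5  15.7] yaw -170.4 F [ 0.7 -0.5  0. ] w 49.8 div [-115.1   40.7]
92 [-2.5  3.2 -0.3] 0.027
89 [-6.5  8.8 -0.3] 0.08
86 [-9.6 14.3 -0.3] 0.132
83 [-13.   19.6  -0.3] 0.184
80 [-16.7  24.7  -0.3] 0.237
77 [-20.6  29.6  -0.3] 0.289
74 [-24.8  34.3  -0.3] 0.341
71 [-29.2  38.7  -0.3] 0.394
68 [-33.8  43.   -0.3] 0.446
65 [-38.7  47.   -0.3] 0.498
62 [-43.7  50.7  -0.2] 0.551
```

```bash
python3 -m jog '[[50,-2.5,3.2,0,0.027],[50,-6.5,8.8,0,0.08],[50,-9.6,14.3,0,0.132],[50,-13,19.6,0,0.184],[50,-16.7,24.7,0,0.237],[50,-16.7,24.7,0,0.237]]' 
python3 - <<'E'
from h import *
st()
im=r.get_image("top"); zoom(im,310,100,120,120,6,"pics/e1.png")
E
```

```text
time: 6.55
eef_pos: [457.4, 54.8, 15.8]
orientation: [0.111, 3.139, 0.001]
contact_force: [0.3, 0.6, -0.3]
width: 0.569
t 6.55 tcp [457.4  54.8  15.8] yaw 176.0 F [ 0.3  0.6 -0.3] w 50.0 div [-100.    67.6]
```

View pics/e1.png

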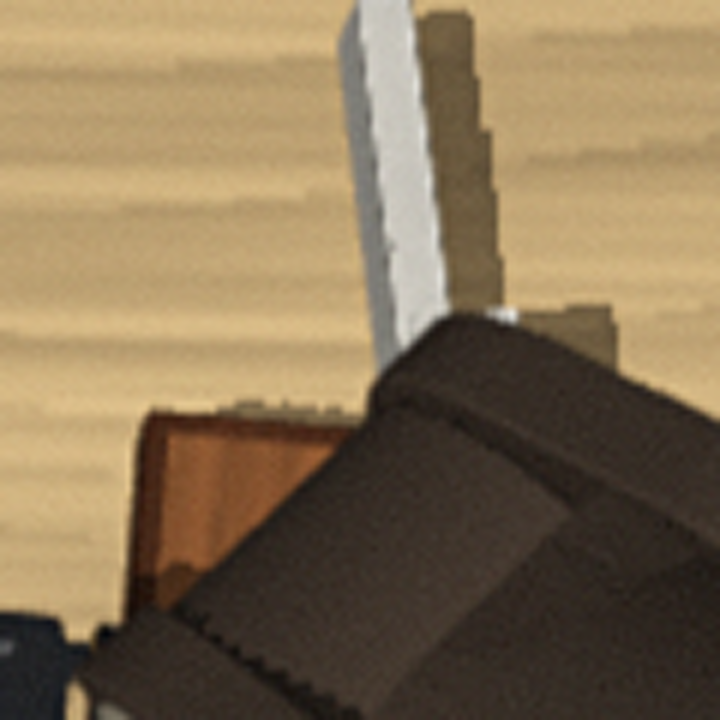

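```bash
python3 - <<'E'
from h import *
im=r.get_image("scene"); zoom(im,190,120,150,180,4,"pics/e2.png")
E
```

```text
(no output)
```

View pics/e2.png

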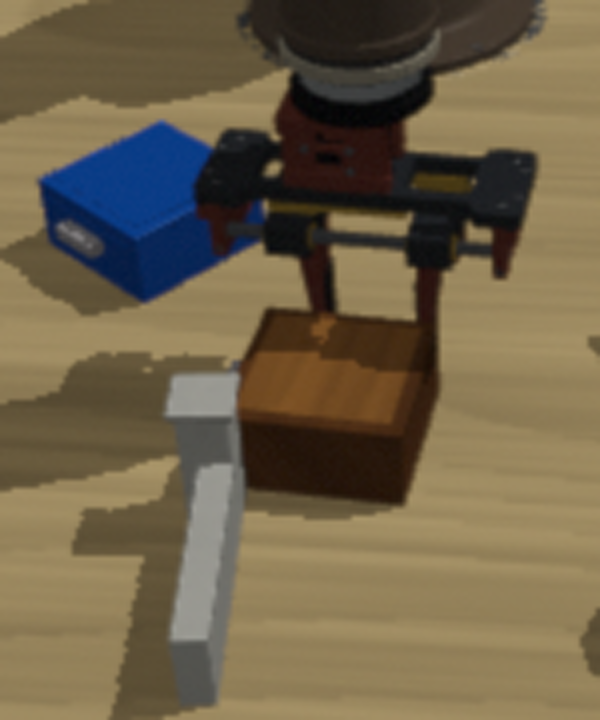

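```bash
python3 - <<'E'
from h import *
np.set_printoptions(suppress=True,precision=1)
im=r.get_image("top")
q=lambda pts:np.array(pts)/6+[310,100]-0.42
w=bp(im,q([(150,411),(340,432)]),50); print("far L,R",w,[w2d(*v) for v in w], np.degrees(np.arctan2(*(w[0]-w[1])[::-1])))
im=r.get_image("scene")
q=lambda pts:np.array(pts)/4+[190,120]-0.375
w=bp(im,q([(240,415),(405,433),(436,372)]),50); print("scene",w,[w2d(*v) for v in w], np.degrees(np.arctan2(*(w[0]-w[1])[::-1])))
w=bp(im,q([(246,488),(404,503)]),0); print("scene base",w,[w2d(*v) for v in w], np.degrees(np.arctan2(*(w[0]-w[1])[::-1])))
E
```

```text
far L,R [[570.1  83.6]
 [563.9  22. ]] [array([15. , 84.5]), array([ 2.4, 23.9])] 84.28367915579746
scene [[561.8  -1.9]
 [569.5  86. ]
 [518.   96.2]] [array([-2.2,  0.3]), array([14.6, 87. ]), array([-35.5, 102.5])] -94.99210173962764
scene base [[563.5  -3.1]
 [568.6  83.4]] [array([-0.6, -1. ]), array([13.6, 84.5])] -93.42902137365209
```

```bash
python3 - <<'E'
from h import *
st(); arc([80,78,75,72,69,66,63,60],[109,108.5,108,108,108,108,108,108],48)
E
```

```text
t 6.75 tcp [457.3  53.6  15.7] yaw 176.0 F [-0.2 -0.   0.4] w 49.8 div [-100.3   66.4]
80 [-1.4  0.  -0.3] 0.001
78 [-3.6  3.8 -0.3] 0.036
75 [-7.   9.2 -0.3] 0.088
72 [-10.1  14.6  -0.3] 0.14
69 [-13.5  19.7  -0.3] 0.193
66 [-17.2  24.7  -0.3] 0.245
63 [-21.1  29.5  -0.3] 0.298
60 [-25.3  34.   -0.3] 0.35
```

```bash
python3 -m jog '[[50,-1.4,0,0,0],[50,-3.6,3.8,0,0.036],[50,-7,9.2,0,0.088],[50,-10.1,14.6,0,0.14],[50,-13.5,19.7,0,0.193]]' 
python3 - <<'E'
from h import *
st()
im=r.get_image("scene"); zoom(im,190,120,150,150,4,"pics/f2.png")
im=r.get_image("top"); zoom(im,310,100,120,120,5,"pics/f1.png")
E
```

```text
time: 7.25
eef_pos: [469.8, 71.9, 15.2]
orientation: [-0.415, -3.11, 0.003]
contact_force: [-6.2, -0.0, 3.8]
width: 0.576
t 7.25 tcp [469.8  71.9  15.2] yaw 164.8 F [-6.2 -0.   3.8] w 50.6 div [-86.   83.3]
```

View pics/f2.png

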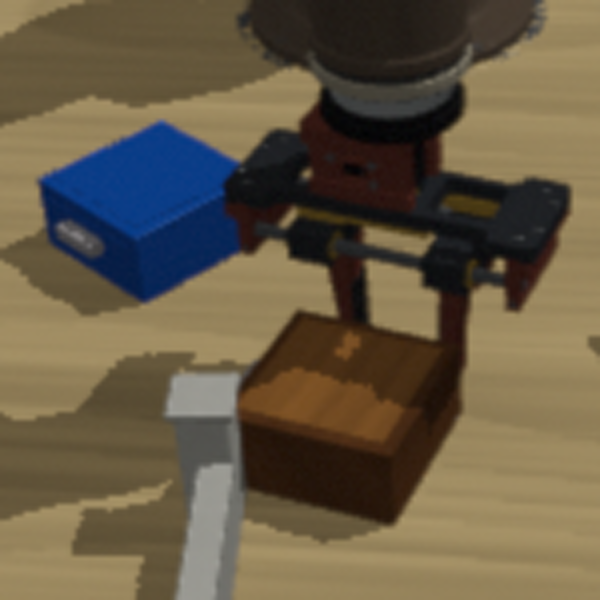

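View pics/f1.png

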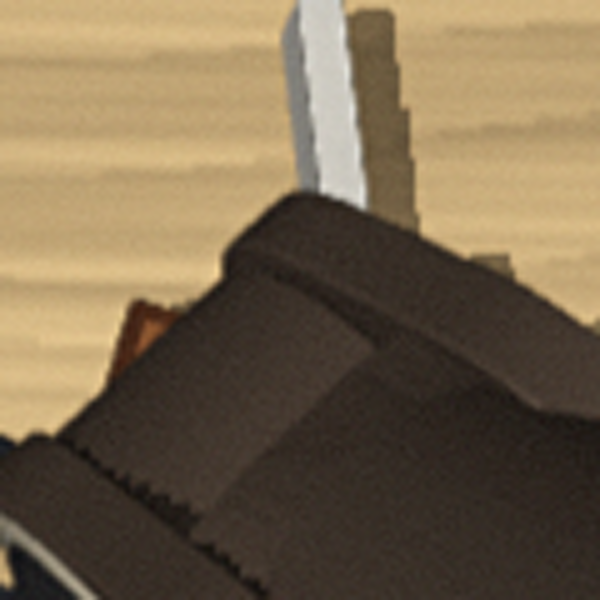

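```bash
cat >> h.py <<'E'
def sc(pts,z,f=4,o=(190,120)):
    im=r.get_image("scene"); w=bp(im,np.array(pts)/f+o-0.5+0.5/f,z)
    return [w2d(*v).round(1) for v in w]
E
python3 - <<'E'
from h import *
print(sc([(388,523)],0),sc([(240,403),(390,450),(459,347)],50))
E
```

```text
[array([28.8, 76.4])] [array([-12.1,  -0.6]), array([27.8, 79.6]), array([-57.2, 114.9])]
```

```bash
python3 - <<'E'
from h import *
st(); arc([69,66,63,60,57,54,51,48,45],108,47)
E
```

```text
t 7.45 tcp [470.3  73.2  15.3] yaw 165.0 F [-4.3  3.7  1.9] w 49.6 div [-85.3  84.5]
69 [-1.9 -1.4 -0.7] -0.0
66 [-4.5  4.2 -0.7] 0.052
63 [-7.4  9.7 -0.7] 0.105
60 [-10.6  15.   -0.8] 0.157
57 [-14.   20.1  -0.8] 0.209
54 [-17.8  25.   -0.8] 0.262
51 [-21.7  29.7  -0.8] 0.314
48 [-25.9  34.2  -0.8] 0.366
45 [-30.4  38.5  -0.8] 0.419
```

```bash
python3 -m jog '[[50,-3,4.2,0,0.052],[50,-6,9.7,0,0.105],[50,-9,15,0,0.157],[50,-12.5,20.1,0,0.209],[50,-16.3,25,0,0.262],[50,-20.2,29.7,0,0.314],[50,-24.4,34.2,0,0.366],[50,-29,38.5,0,0.419]]' 
python3 - <<'E'
from h import *
st()
im=r.get_image("scene"); zoom(im,190,120,150,150,4,"pics/g2.png")
E
```

```text
time: 8.25
eef_pos: [507.9, 103.6, 15.1]
orientation: [-1.05, -2.957, -0.0]
contact_force: [-5.7, 5.6, 0.2]
width: 0.57
t 8.25 tcp [507.9 103.6  15.1] yaw 140.9 F [-5.7  5.6  0.2] w 50.1 div [-44.8 110.9]
```

View pics/g2.png

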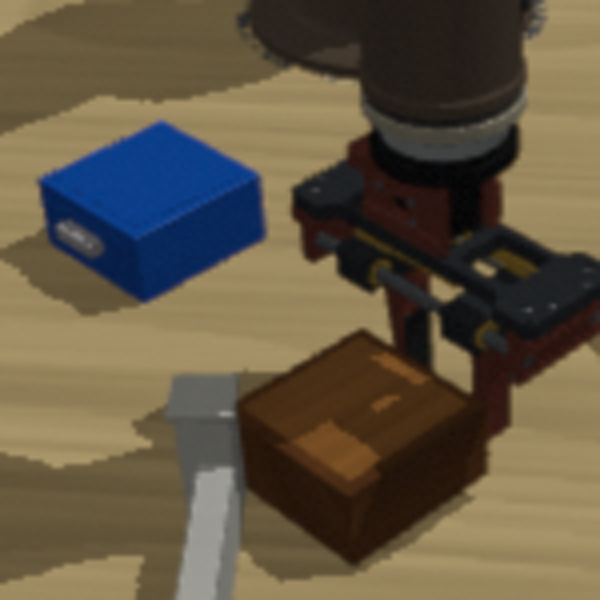

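```bash
python3 - <<'E'
from h import *
print(sc([(357,563)],0),sc([(357,490),(487,402)],50))
st(); arc([45,42,39,36,33,30,27,24,21,18,15],108,47)
E
```

```text
[array([58.1, 61.5])] [array([57.5, 64.2]), array([ -9.3, 129.6])]
t 8.4 tcp [508.5 104.2  15.2] yaw 141.0 F [-4.9  6.2 -1.1] w 50.0 div [-44.1 111.4]
45 [-1.9 -0.6 -0.8] -0.0
42 [-4.5  5.  -0.8] 0.052
39 [-7.4 10.5 -0.8] 0.105
36 [-10.6  15.7  -0.8] 0.157
33 [-14.1  20.9  -0.8] 0.209
30 [-17.8  25.8  -0.8] 0.262
27 [-21.7  30.5  -0.8] 0.314
24 [-25.9  35.   -0.9] 0.366
21 [-30.4  39.3  -0.9] 0.419
18 [-35.   43.3  -0.9] 0.471
15 [-39.9  47.1  -0.9] 0.524
```

```bash
python3 -m jog '[[50,-3,5,0,0.052],[50,-6,10.5,0,0.105],[50,-9.2,15.7,0,0.157],[50,-12.6,20.9,0,0.209],[50,-16.3,25.8,0,0.262],[50,-20.2,30.5,0,0.314],[50,-24.4,35,0,0.366],[50,-29,39.3,0,0.419],[50,-33.5,43.3,0,0.471],[50,-38.4,47.1,0,0.524],[50,-38.4,47.1,0,0.524]]' 
python3 - <<'E'
from h import *
st()
im=r.get_image("scene"); zoom(im,190,120,150,150,4,"pics/h2.png")
im=r.get_image("top"); zoom(im,210,60,220,150,3,"pics/h1.png")
arc([15,12,9,6,3,1,0],[108,108,108,108,108.5,109,109],47)
E
```

```text
time: 9.5
eef_pos: [569.6, 118.1, 15.6]
orientation: [-1.78, -2.586, -0.006]
contact_force: [-1.3, 9.5, -2.5]
width: 0.573
t 9.5 tcp [569.6 118.1  15.6] yaw 110.9 F [-1.3  9.5 -2.5] w 50.3 div [ 18.1 118.9]
15 [-2.3 -0.8 -0.4] 0.0
12 [-4.9  4.8 -0.4] 0.053
9 [-7.8 10.2 -0.4] 0.105
6 [-11.   15.5  -0.4] 0.158
3 [-13.9  20.7  -0.4] 0.21
1 [-15.9  24.2  -0.4] 0.245
0 [-17.2  25.8  -0.4] 0.262
```

View pics/h2.png

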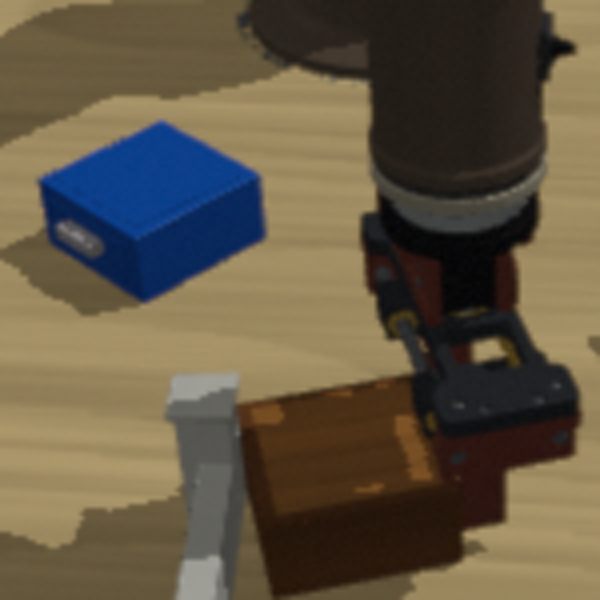

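View pics/h1.png

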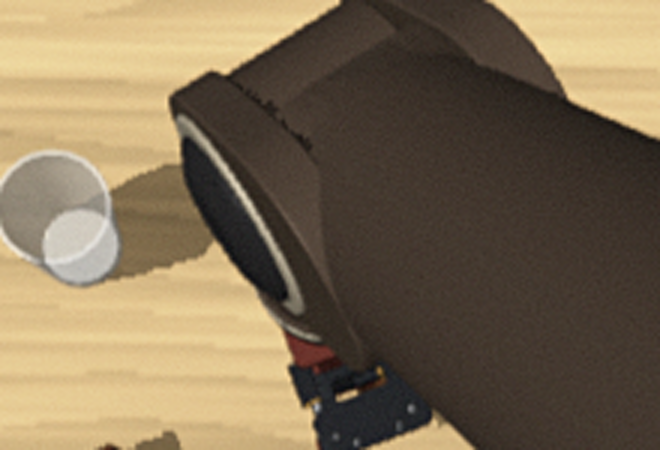

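```bash
python3 -m jog '[[50,-3,4.8,0,0.053],[50,-5.8,10.2,0,0.105],[50,-9,15.5,0,0.158],[50,-12,20.7,0,0.21],[50,-14,24.2,0,0.245],[50,-15.2,25.8,0,0.262],[50,-15.2,25.8,0,0.262]]' 
python3 - <<'E'
from h import *
st()
im=r.get_image("scene"); zoom(im,190,120,150,150,4,"pics/i2.png")
im=r.get_image("wrist"); cv2.imwrite("pics/i1.png",im["frame"][:,:,::-1])
E
```

```text
time: 10.3
eef_pos: [598.7, 113.6, 15.5]
orientation: [-2.099, -2.334, -0.006]
contact_force: [-1.1, 9.5, -0.8]
width: 0.571
t 10.3 tcp [598.7 113.6  15.5] yaw 96.1 F [-1.1  9.5 -0.8] w 50.2 div [ 46.5 111.3]
```

View pics/i2.png

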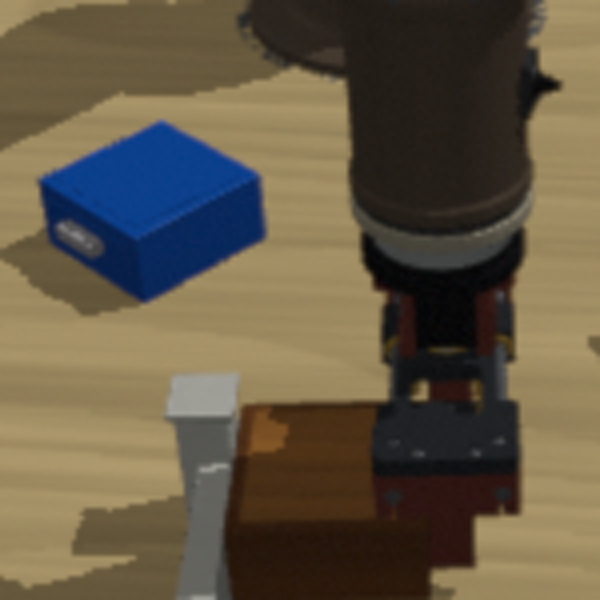

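View pics/i1.png

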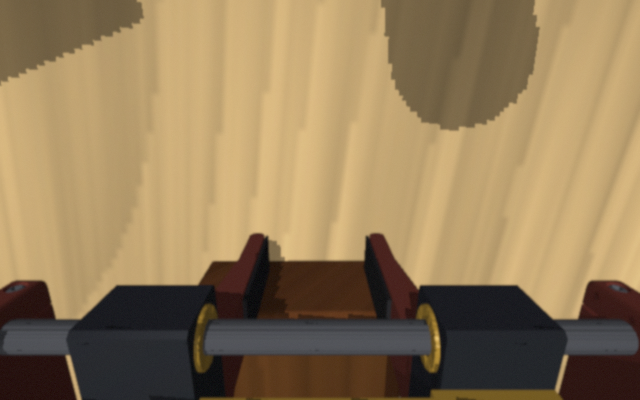

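```bash
python3 -m jog '[[50,10,0,0,0],[50,25,0,0,0],[50,25,0,40,0],[50,25,0,-40,0],[50,25,0,-84,0],[50,25,0,-84,0],[50,25,0,-84,0]]' --help 2>/dev/null | head -1 >/dev/null; python3 - <<'E'
from h import *
st()
E
```

```text
t 10.4 tcp [598.6 113.5  15.6] yaw 96.1 F [-0.8  9.1 -1.6] w 49.9 div [ 46.5 111.3]
```

That command was malformed: one row had a wrong-sign z, and I'd left a stray `--help` on the end. The clock and pose show it did not run. Here is the correct retreat.

```bash
python3 -m jog '[[50,10,0,0,0],[50,25,0,0,0],[50,25,0,-40,0],[50,25,0,-84,0],[50,25,0,-104,0],[50,25,0,-104,0]]'; python3 - <<'E'
from h import *
st()
w=d2w(-62,50); print(shift([w[0],w[1],120],186))
im=r.get_image("scene"); zoom(im,190,120,150,150,4,"pics/j2.png")
E
```

```text
time: 11.0
eef_pos: [598.5, 135.6, 123.4]
orientation: [2.101, 2.33, 0.008]
contact_force: [-0.1, 0.6, 0.4]
width: 0.572
t 11.0 tcp [598.5 135.6 123.4] yaw 95.9 F [-0.1  0.6  0.4] w 50.2 div [ 48.7 133.2]
(array([ -83.4, -110.5,    2.6]), np.float64(-1.5722803163087327))
```

View pics/j2.png

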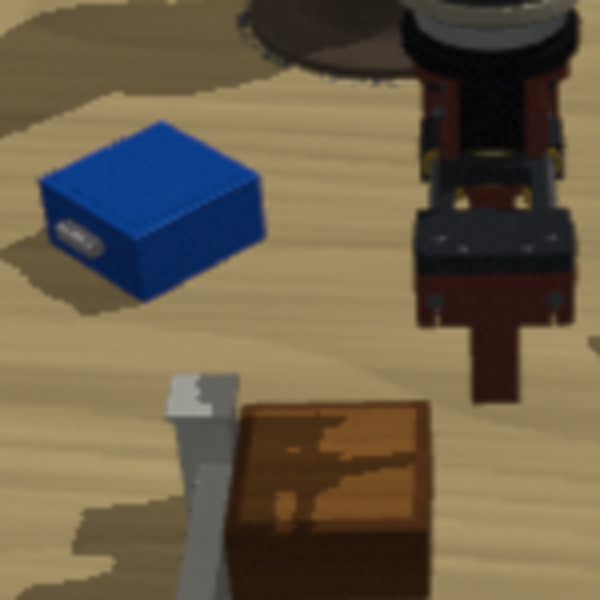

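```bash
python3 -m jog '[[50,-20,-50,0,-0.15],[50,-50,-90,0,-0.3],[50,-83,-110,0,-0.6],[50,-83,-110,0,-0.9],[50,-83,-110,0,-1.2],[50,-83,-110,0,-1.57],[50,-83,-110,0,-1.57],[50,-83,-110,0,-1.57],[50,-83,-110,0,-1.57],[50,-83,-110,0,-1.57],[50,-83,-110,0,-1.57],[50,-83,-110,0,-1.57]]'; python3 - <<'E'
from h import *
st()
for x in (-62,): 
    w=d2w(x,50); print(shift([w[0],w[1],16],186))
im=r.get_image("scene"); zoom(im,180,140,150,150,4,"pics/k2.png"); print(fitbox(im,*d2w(36,50),TH)[:4])
im=r.get_image("top"); zoom(im,300,60,150,150,4,"pics/k1.png"); f=fitbox(im,*d2w(36,50),TH)[:4];print(f,w2d(*f[:2]))
im=r.get_image("wrist"); cv2.imwrite("pics/k3.png",im["frame"][:,:,::-1])
E
```

```text
time: 12.25
eef_pos: [494.6, 40.4, 118.2]
orientation: [0.162, -3.135, -0.001]
contact_force: [-0.3, -0.5, 0.3]
width: 0.569
t 12.25 tcp [494.6  40.4 118.2] yaw -174.1 F [-0.3 -0.5  0.3] w 49.9 div [-64.6  49.4]
(array([ -2.9,   0.5, 102.2]), np.float64(-0.0016288252058597591))
(np.float64(592.5400986980331), np.float64(51.24094852917073), np.float64(0.14455159802296086), np.float64(0.09592914688150243))
(np.float64(592.2980981540657), np.float64(64.34369127167295), np.float64(-0.12032210227954612), np.float64(1.4357723577235773)) [35.07788231 63.02229688]
```

View pics/k2.png

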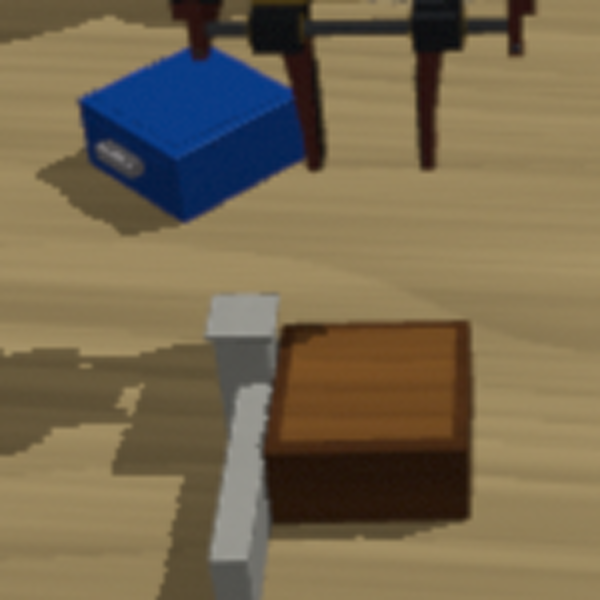

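View pics/k1.png

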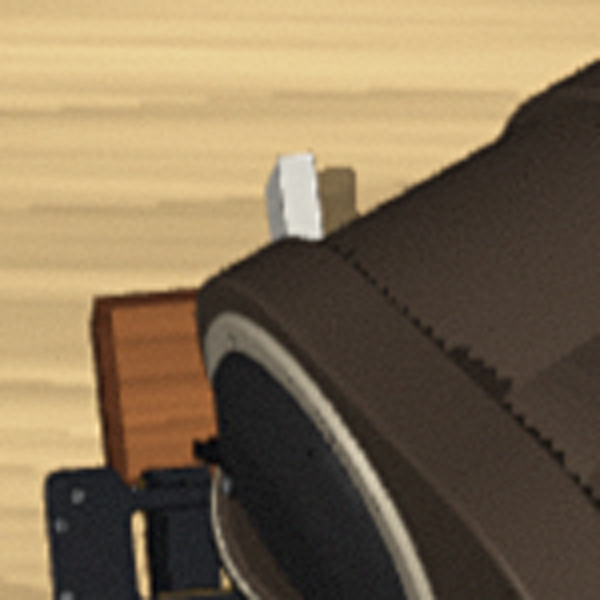

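View pics/k3.png

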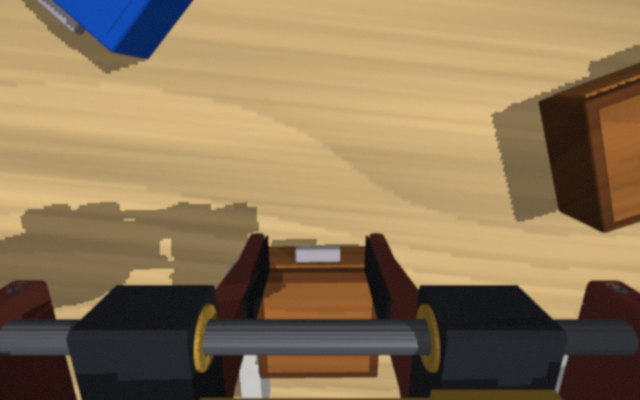

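```bash
python3 -m jog '[[50,0,0,45,0],[50,0,0,85,0],[50,0,0,102,0],[50,0,0,102,0],[50,-20,0,102,0],[50,-35,0,102,0],[50,-40,0,102,0],[50,-45,0,102,0],[50,-50,0,102,0],[50,-55,-0.5,102,0],[50,-60,-0.5,102,0],[50,-65,-1,102,0],[50,-70,-1,102,0],[50,-75,-1,102,0],[50,-75,-1,102,0]]'; python3 - <<'E'
from h import *
st()
im=r.get_image("scene"); zoom(im,180,140,150,150,4,"pics/l2.png"); f=fitbox(im,*d2w(70,50),TH)[:4];print(f,w2d(*f[:2]))
E
```

```text
time: 13.9
eef_pos: [571.2, 47.2, 17.7]
orientation: [-0.16, 3.136, 0.001]
contact_force: [-0.5, -0.3, -0.3]
width: 0.57
t 13.9 tcp [571.2  47.2  17.7] yaw -174.2 F [-0.5 -0.3 -0.3] w 50.1 div [12.3 48.2]
(np.float64(629.8773952588787), np.float64(55.17752998500971), np.float64(0.14745439295534), np.float64(0.12827206825015733)) [71.49319134 49.9782426 ]
```

View pics/l2.png

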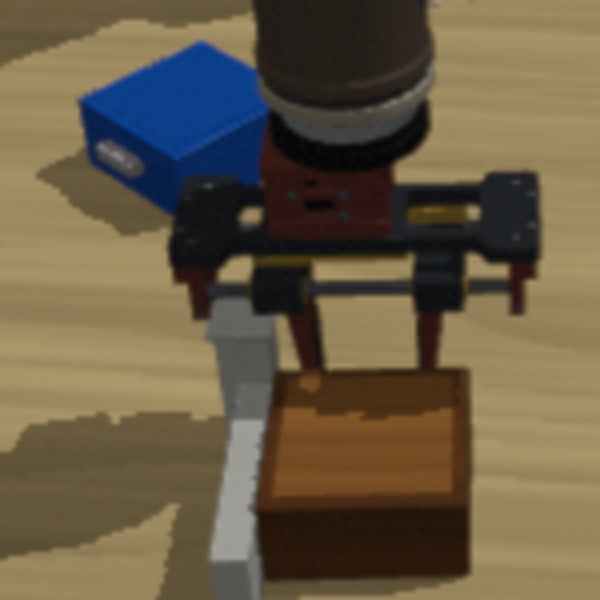

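```bash
python3 -m jog '[[50,10,0,0,0],[50,40,0,0,0],[50,80,0,-40,0],[50,80,0,-90,0],[50,120,-50,-120,0],[50,150,-100,-120,0],[50,150,-150,-120,0],[50,150,-200,-120,0],[50,150,-250,-120,0],[50,150,-250,-120,0],[50,150,-250,-120,0]]'; python3 - <<'E'
from h import *
st()
im=r.get_image("scene"); zoom(im,180,140,150,150,4,"pics/m2.png"); f=fitbox(im,*d2w(70,50),TH)[:4];print(f,w2d(*f[:2]))
im=r.get_image("top"); zoom(im,300,60,150,150,4,"pics/m1.png"); f=fitbox(im,*d2w(70,50),TH)[:4];print(f,w2d(*f[:2]))
E
```

```text
time: 15.05
eef_pos: [445.4, -221.6, 137.4]
orientation: [-0.149, 3.138, -0.003]
contact_force: [0.4, -0.2, -0.4]
width: 0.567
t 15.05 tcp [ 445.4 -221.6  137.4] yaw -174.6 F [ 0.4 -0.2 -0.4] w 49.8 div [-140.9 -206. ]
(np.float64(629.871196139627), np.float64(55.33891089522771), np.float64(0.14709295924270896), np.float64(0.09088685613657486)) [71.50389508 50.13938744]
(np.float64(631.500769642266), np.float64(55.727882158660904), np.float64(0.06641110122216692), np.float64(0.1033679254348035)) [73.16520017 50.35589106]
```

View pics/m2.png

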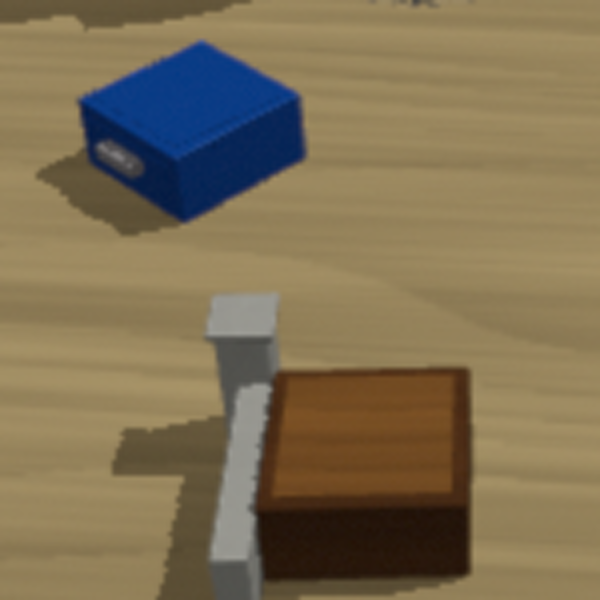

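View pics/m1.png

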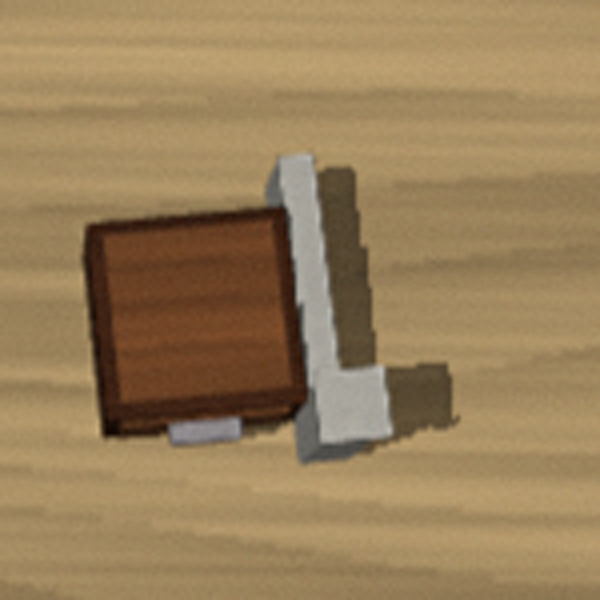

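It now sits flat against the divider with the pull to the front: in the top crop the box's right edge runs (285,208)–(304,400) and the pull is at (205,431). The two cameras disagree by a few degrees on yaw, so I'll add one gentle press on its left face with both fingers to make it flush.

```bash
python3 - <<'E'
from h import *
for v in ((0,100),(72,142)):
    w=d2w(*v); print(shift([w[0],w[1],137],96))
E
```

```text
(array([-138.7,  302. ,    0.5]), np.float64(1.5667281522784915))
(array([-210.5,  344.3,    0.5]), np.float64(1.5667281522784915))
```

```bash
python3 -m jog '[[50,-30,50,0,0.1],[50,-60,100,0,0.25],[50,-90,150,0,0.4],[50,-110,200,0,0.55],[50,-130,250,0,0.7],[50,-150,290,0,0.85],[50,-180,320,0,1.0],[50,-210,344,0,1.15],[50,-210,344,0,1.3],[50,-210,344,0,1.45],[50,-210,344,0,1.567],[50,-210,344,0,1.567],[50,-210,344,0,1.567],[50,-210,344,0,1.567]]'; python3 - <<'E'
from h import *
st(); w=d2w(72,142); print(shift([w[0],w[1],16],96))
E
```

```text
time: 16.55
eef_pos: [619.8, 147.2, 137.8]
orientation: [-2.096, -2.34, -0.0]
contact_force: [-0.2, 0.6, 0.2]
width: 0.57
t 16.55 tcp [619.8 147.2 137.8] yaw 96.3 F [-0.2  0.6  0.2] w 50.0 div [ 71.1 142.6]
(array([ -0.6,   0.9, 121.8]), np.float64(0.005378846264534123))
```

```bash
python3 -m jog '[[50,0,0,45,0],[50,0,0,90,0],[50,0,0,115,0],[50,0,0,121,0],[50,0,0,121,0],[50,-15,0,121,0],[50,-25,0,121,0],[50,-29,0,121,0],[50,-31,0,121,0],[50,-33,0,121,0],[50,-34.5,0,121,0],[50,-34.5,0,121,0]]'; python3 - <<'E'
from h import *
st()
E
```

```text
time: 17.75
eef_pos: [624.7, 116.3, 18.2]
orientation: [-2.097, -2.338, -0.008]
contact_force: [-1.4, 10.0, 5.4]
width: 0.568
t 17.75 tcp [624.7 116.3  18.2] yaw 96.2 F [-1.4 10.   5.4] w 49.9 div [ 72.7 111.3]
```

Contact at 111.3 mm off the divider face with 10 N matches the earlier flush reading. I'll retreat to the left and up, staying clear of the tumbler, and then check.

```bash
python3 -m jog '[[50,8,0,0,0],[50,30,0,0,0],[50,33,0,-40,0],[50,33,0,-90,0],[50,33,0,-130,0],[50,33,-50,-130,0],[50,33,-100,-130,0],[50,33,-150,-130,0],[50,0,-190,-130,0],[50,-50,-200,-130,0],[50,-100,-200,-130,0],[50,-150,-200,-130,0],[50,-200,-200,-130,0],[50,-250,-200,-130,0],[50,-300,-200,-130,0],[50,-300,-200,-130,0]]'; python3 - <<'E'
from h import *
st()
im=r.get_image("scene"); cv2.imwrite("pics/n2.png",im["frame"][:,:,::-1]); f=fitbox(im,*d2w(70,50),TH)[:4];print(f,w2d(*f[:2]))
print([r.place_of("scene",k)[:1] for k in ["caddy_pull","tumbler"]])
im=r.get_image("top"); zoom(im,200,60,200,150,4,"pics/n1.png"); f=fitbox(im,*d2w(70,50),TH)[:4];print(f,w2d(*f[:2]))
print([r.place_of("top",k)[:2] for k in ["caddy","caddy_pull","tumbler"]])
E
```

```text
time: 19.35
eef_pos: [455.9, -214.4, 146.6]
orientation: [2.11, 2.325, -0.004]
contact_force: [-1.1, 0.1, -0.0]
width: 0.574
t 19.35 tcp [ 455.9 -214.4  146.6] yaw 95.6 F [-1.1  0.1 -0. ] w 50.4 div [-129.8 -200. ]
(np.float64(630.1932423052167), np.float64(55.075051851593486), np.float64(0.1465629661811768), np.float64(0.08896970880421783)) [71.79659626 49.84331085]
[[{'xyz': [574.9, 44.3, 28.8], 'conf': 0.84}], [{'xyz': [630.3, 285.1, -2.1], 'conf': 0.77}]]
(np.float64(631.0117645700285), np.float64(55.94879695435145), np.float64(0.07504266828108515), np.float64(0.10329337721300055)) [72.70196581 50.62671061]
[[{'xyz': [334.2, -108.7, -0.5], 'conf': 0.84}, {'xyz': [631.4, 57.0, 2.2], 'conf': 0.72}], [{'xyz': [578.9, 50.0, 28.0], 'conf': 0.92}, {'xyz': [380.3, -139.2, 29.3], 'conf': 0.64}], [{'xyz': [632.8, 283.7, -3.8], 'conf': 0.94}]]
```

View pics/n2.png

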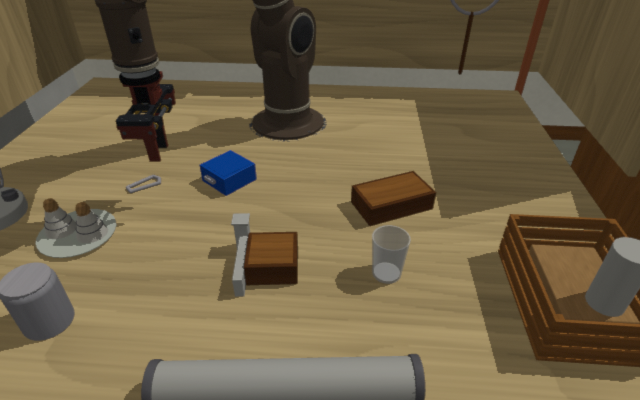

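View pics/n1.png

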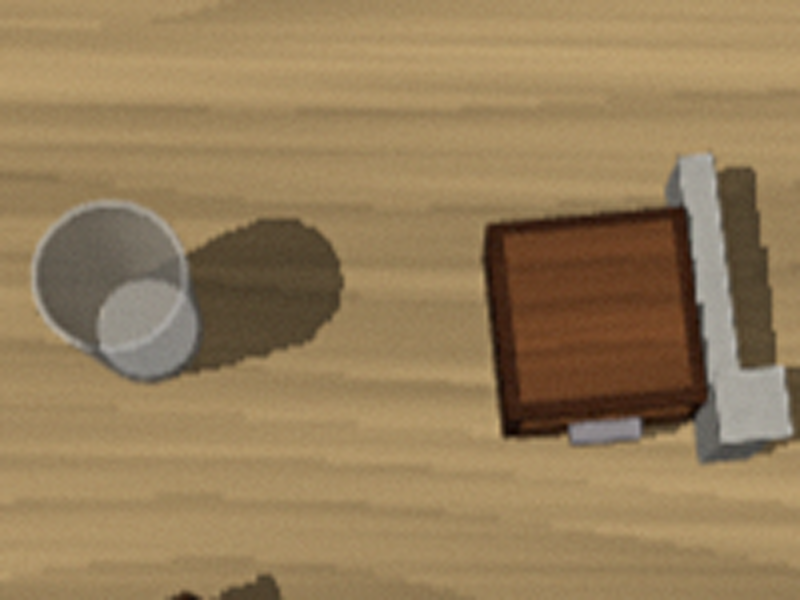

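The scene view shows the box at (270,257), flat against the divider at (240,265). The tumbler (388,255), blue box (228,172) and oblong box (393,197) have not moved, and the arm is clear of everything. In the top crop the box touches the wall, square to it, with the pull toward the front at (605,431). Handing in.

```bash
python3 -c "
from bench import r
print(r.hand_in())"
```

```text
the job is handed in; nothing more can be done
None
```

The square box has had its quarter turn. It lies flat against the left side of the divider with its drawer pull facing the robot. I handed in at about 19.5 s; no verdict came back.

**What I did:** I pushed the box onto the post with two spread fingers and swung it clockwise in an arc about the post corner. From the front, with the fingers either side of the pull, I slid it about 37 mm along the divider. One light press of about 10 N on its left face then set it flush. The highest force I read was about 11 N, checked only between moves.

**Last checks:**
- **Position:** both cameras put the box centre 72–73 mm behind the post's front and 50–51 mm off the divider's left face, which means it is touching.
- **Tumbler:** it stands within about 3 mm of where it started, which is camera accuracy.
- **Other objects:** the blue and oblong boxes have not moved.
- **Arm:** it finished clear of everything.

**What disagreed or went wrong:**
- **Box angle:** the fitted yaw was 8.4° from the scene camera and 4.3° from the top camera, against about 6° for the divider. I put that down to fit error, because the press met the box at the same distance as when it was first pushed flush.
- **Slip:** the box slid about 10 mm along the post early in the turn. The push along the divider made that up.
- **Refused command:** one command I mistyped, which contained a wrong downward step, was refused and moved nothing.

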